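Pull the rolling pin out of its spring clips and park it against the board's stop

TASK

Pull the thicker of the two wooden rolling pins sideways out of its two spring clips, through their open front, and roll it across the pastry board until it lies along the raised stop at the board's front edge, touching it or nearly so. Leave the thinner pin in its clips and the white jar lid where it lies on the board.

Things in the scene. Friction and masses are not known exactly. Their poses are not given: they have to be found in the camera images.
- thick_pin_mid (a point): Centre of the thick rolling pin, a plain wooden cylinder 36 mm in diameter, 180 mm long, about 140 g, axis along y. It starts level in its rack's two clips, axis 36 mm above the counter; its middle is bare for 55 mm either side of centre. It can be pushed from behind (rack's +x side) or gripped from above. On the board its axis is 33 mm above the counter; it rolls, with some resistance.
- thin_pin_mid (a point): Centre of the thin rolling pin, a plain wooden cylinder 24 mm in diameter and 180 mm long, axis along y, held 36 mm above the counter in the other rack. It stays there.
- rack_thick: Fixed dark steel rack of the thick pin. Origin on the counter below the held pin's middle; z up, y along the pin, x from the clips' open front to their back. Base 10 mm high, x = 2 to 77 mm, 190 mm long in y; between the clips a tongue 15 mm high, x = -26 to 18 mm, leads to the board. Posts 58 mm high, 18 mm wide, at y = -68 and +68 mm, x = 18 to 32 mm; between them 118 mm are free.
- clips (a point): Midpoint between the thick pin's two C-shaped steel clips (14 mm wide, on the posts), 36 mm above the rack's origin, same axes. Tops 57 mm above the counter, fronts 22 mm before the pin's axis. They resist with 5 to 14 N in all over some 10 mm, then snap: the pin jumps out to -x, free beyond 30 mm, and rolls on 20 to 60 mm by itself. Pulled off-centre, one clip lets go first and the pin skews.
- rack_thin: Fixed rack of the thin pin, like the other (posts at x = 12 to 26 mm), beside it along the same board, to its left or right, about 220 mm from centre to centre.
- board: Fixed wooden pastry board, top 15 mm above the counter; origin on the counter, z up, y along its 450 mm width, x towards the racks, which stand just behind it with the same heading. Flat top from x = -80 to +50 mm. Held pins' axes are at about x = +78 to +86 mm, just behind its back edge.
- stop (a point): Middle of the top inner edge of the board's raised stop, same axes as the board: a wooden lip along the whole front edge (robot's side), 15 mm thick, top 40 mm above the counter. Its inner face is at the board's x = -80 mm, so the thick pin touches it when its axis is at the board's x = -62 mm.
- jar_lid: White plastic jar lid, a disc 62 mm in diameter and 18 mm high lying loose on the board in front of the thin pin, not in the thick pin's way. Origin at the centre of its underside.
There are look-alikes about, which are no part of the job. Leave any blue or purple look-alike of the part that bears thick_pin_mid alone.

How it is judged:
By the outcome, as a careful person would: the job done as asked, in the order asked, and still so for the second after the job is handed in, with the robot touching nothing.
It also fails if it takes over 43 s, if anything falls off the work surface, if the arm or the gripper's body presses on something with over 40 N, if the wrist force passes 120 N, or if a joint passes its speed limit or range.

ROBOT

A 6-joint arm with a two-finger parallel gripper is mounted at the origin on the work surface. World frame = base frame: x ahead of the robot, y to its left, z up, the work surface at z = 0. Lengths are in mm, angles in rad, forces in N, time in s.
With the tool pointing down it reaches from about 300 to 775 mm from the base axis. Payload 14.6 kg.
Tool frame: the origin (TCP) lies midway between the tips of the shut fingers; the grasp point (between the pads) lies 19 mm behind it; z points along the fingers, y is the line along which they close (so a half turn about z gives the same grasp; the last joint's range is limited). The gripper opens to 94 mm and grips with 3 to 60 N. Pads are 16 mm wide; open, the fingers measure 119 mm over their backs; the gripper's body (75 mm by 177 mm) begins 78 mm behind the grasp point.
Start: joints at [1.09, 0.3, 1.521, -0, 1.321, -0.067], TCP at [221.147, 503.571, 205.446] pointing down, gripper open.
Joint ranges: [-3.03, 3.03], [-0.79, 2.21], [0.23, 2.52], [-1.04, 4.18], [0, 3.07], [-2.55, 2.55]. Speed limits (rad/s): [2.22, 2.22, 2.57, 3.14, 3.14, 3.14].

INTERFACE

Orientations are given as [roll, pitch, yaw] about the fixed x, y, z axes, in that order (R = Rz(yaw) Ry(pitch) Rx(roll)).
In Python, from cell import manip, camera gives the robot as it stands.
- The arm moves only by the tool move_arm, never from a script. Its arguments are lists of equal length, an entry for each row: "dp": the shift along the world's x, y, z in mm, a list of three; "rotation": the turn, a rotation vector about the world's x, y, z in rad, a list of three; "hand": the opening, from 0 (shut) to 1 (fully open). A call has 1 to 10 rows; each row shifts and turns the commanded pose from where the row before left it; what a row does not reach is not made up. A row lasts 1/8 s, in which the tool goes at most 62.5 mm and 10.7 degrees, less where a joint would pass 70% of its speed; a pose out of reach is approached as far as the arm can. A call with a gripper value outside its range is refused whole. The fingers move at their own pace and stop on an object; "newtons" is the grip in N (left out, the last holds). Time passes only in rows, so rows that do not move let the fingers close. It gives the time, the measured TCP pose, the force, the opening and the grip force at its end, in the units of the state.
- manip.read_state(): the state, without advancing time (a new reading comes with each control period).
- camera(name): name is "scene" or "top" or "wrist"; returns a dict with "image" (384x512x3 uint8, red, green, blue), "fx", "fy", "cx", "cy" (pixels), "R" (3x3) and "t" (3): a world point X has camera coordinates R X + t; the wrist camera has in their place "mount" (4x4, takes a point from camera to tool coordinates, whose origin is the TCP and whose axes are the flange's). Camera axes: x right, y down, z forward; pixel columns grow to the right and rows downward; lengths in mm; the calibration is good to about 2 mm. A picture is of the moment at which its call begins: read the wrist's pose just before it. There is no depth.
- manip.sign_off(): hands the job in; it is judged then, once.
The state is a dict: "clock": time; "joints": joint angles; "qd": joint speeds; "effort": joint torques, N m; "eef_pos": TCP position; "eef_rot": TCP orientation; "wrist_force": force on the tool from outside, world axes, zero at the start; "moment": the same for the moment, N m; "finger_gap": finger opening in mm; "finger_force": force on a finger pad.
Only numpy, scipy, OpenCV 4.12 (cv2) and the standard library are available. Lean on these libraries where they do the work, as an engineer would, in place of code of your own. Each camera call takes 0.05 s, during which the arm holds its last target. There are 200 camera calls.

## Working session

There is one attempt and no reset: what is moved stays moved. The work goes in short steps, Python scripts to look and compute and a tool call to move; the robot and the scene stay as the last step left them, time stands still between calls to the robot, and variables do not carry over. Pictures are saved under pics/ and viewed, at most 10 in all, crops included, and the job is handed in when it is done.

Besides the shell and the picture viewer there is one more tool, called after "Request:" in YAML: its name, and indented under it one key for each argument. move_arm: Moves the arm, as the interface text tells. Its arguments: {"type":"object","properties":{"dp":{"type":"array","items":{"type":"array","items":{"type":"number"}}},"rotation":{"type":"array","items":{"type":"array","items":{"type":"number"}}},"hand":{"type":"array","items":{"type":"number"}},"newtons":{"type":"number"}},"required":["dp","rotation","hand"]}

```bash
mkdir -p pics; ls
cat > h.py <<'E'
import numpy as np, cv2
from cell import manip, camera
def snap(n,f):
    s=manip.read_state(); c=camera(n); cv2.imwrite('pics/'+f,c['image'][:,:,::-1]); return s,c
def ray(c,u,v,z):
    R=np.array(c['R']);t=np.array(c['t']); o=-R.T@t; d=R.T@np.array([(u-c['cx'])/c['fx'],(v-c['cy'])/c['fy'],1]); return o+d*(z-o[2])/d[2]
def proj(c,X):
    p=np.array(c['R'])@np.array(X,float)+np.array(c['t']); return p[0]/p[2]*c['fx']+c['cx'],p[1]/p[2]*c['fy']+c['cy']
E
python3 - <<'E'
from h import *
a=snap('top','t0.png');b=snap('scene','s0.png')
print(a[0])
for c in (a[1],b[1]): print({k:v for k,v in c.items() if k!='image'})
E
```

```text
pics
{'clock': 0.0, 'joints': array([ 1.09040949e+00,  3.00475376e-01,  1.52157136e+00, -1.69945824e-06,
        1.32070915e+00, -6.65888575e-02]), 'qd': array([ 7.55632792e-04, -7.34362219e-04,  1.16602708e-03, -1.05517053e-03,
        2.61445930e-03, -7.48405418e-05]), 'effort': array([ 1.38029940e-03, -5.31812704e+01, -3.52744746e+01,  7.08764512e-02,
        2.43641669e-02, -1.14293443e-04]), 'eef_pos': array([221.02560782, 503.3487146 , 204.88809978]), 'eef_rot': array([-3.14043189e+00, -7.57588376e-05,  2.72779505e+00]), 'wrist_force': array([ 0.34084645, -1.14202926, -0.02366919]), 'moment': array([-0.07458749, -0.01514009, -0.00744908]), 'finger_force': 0.0, 'finger_gap': 94.18480869677691}
{'fx': 494.5345554000053, 'fy': 494.5345554000053, 'cx': 259.3372283454937, 'cy': 185.4591959191737, 'R': array([[-0.00909686, -0.99974044, -0.02088762],
       [-0.98809761,  0.01219474, -0.15334404],
       [ 0.15355896,  0.01924405, -0.98795208]]), 't': array([  54.94243412,  476.02730968, 1250.89148441])}
{'fx': 444.7362832622241, 'fy': 444.7362832622241, 'cx': 247.61896164697765, 'cy': 192.42884474126356, 'R': array([[-0.27858822,  0.96033366, -0.01215999],
       [ 0.75883089,  0.21233705, -0.61570177],
       [-0.58869711, -0.18075464, -0.78788544]]), 't': array([ 121.60826165, -348.64060956, 1397.85390182])}
```

View pics/t0.png

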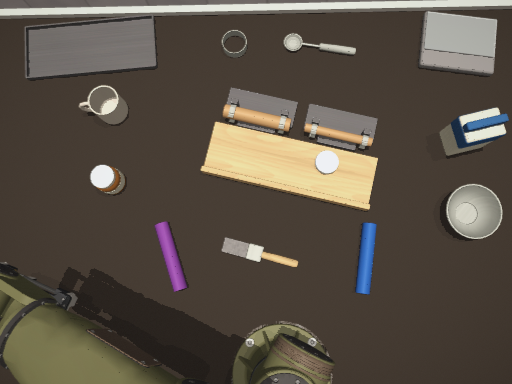

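View pics/s0.png

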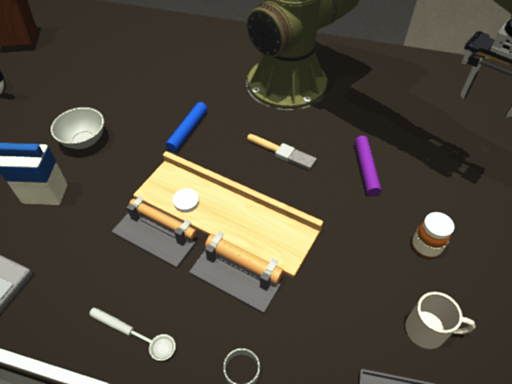

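The top view shows two wooden pins in racks: the left one at (257,117), visibly fatter, and the right one at (338,135), with the lid at (327,162) in front of it. The purple cylinder (170,256) and the blue one (367,258) are look-alikes. The left pin should be the thick one, which I'll confirm in an enlarged crop.

Run:
```python
from h import *
c=camera('top'); im=c['image'][:,:,::-1]
x0,y0,k=195,80,4
cr=cv2.resize(im[y0:y0+135,x0:x0+195],None,fx=k,fy=k,interpolation=cv2.INTER_CUBIC)
cv2.imwrite('pics/t1.png',cr)
hsv=cv2.cvtColor(np.ascontiguousarray(im),cv2.COLOR_BGR2HSV)
m=((hsv[...,0]<18)&(hsv[...,1]>120)&(hsv[...,2]>80)).astype('u1')
n,l,s,ct=cv2.connectedComponentsWithStats(m)
for i in range(1,n):
    if s[i,4]>60: print(s[i],ct[i],cv2.minAreaRect(np.argwhere(l==i)[:,::-1].astype('f4')), ray(c,*ct[i],45))
for n_,p,z in [('bl',(215,124),15),('br',(377,157),15),('fl',(203,172),40),('fr',(369,207),40),('lid',(327,161),33)]: print(n_,ray(c,*p,z))
```

```text
[223 112  60  18 187] [250.99465241 121.03208556] ((252.31759643554688, 121.26609802246094), (61.33311462402344, 4.447113990783691), 13.392498016357422) [648.00716078  70.17929968  45.        ]
[316 132  45  12 102] [337.50980392 137.32352941] ((338.1445617675781, 137.35752868652344), (45.1219482421875, 2.7317073345184326), 12.680383682250977) [ 600.47882981 -156.30543385   45.        ]
[ 97 166  23  26 137] [112.48175182 181.75182482] ((110.4915771484375, 180.74502563476562), (15.84887409210205, 26.21912384033203), 30.5792236328125) [489.90555638 432.72986343  45.        ]
bl [649.94406046 168.81908166  15.        ]
br [ 552.81919174 -263.55319712   15.        ]
fl [513.62638782 196.90167627  40.        ]
fr [ 416.67149993 -231.56514187   40.        ]
lid [ 540.06424111 -128.38950188   33.        ]
```

View pics/t1.png

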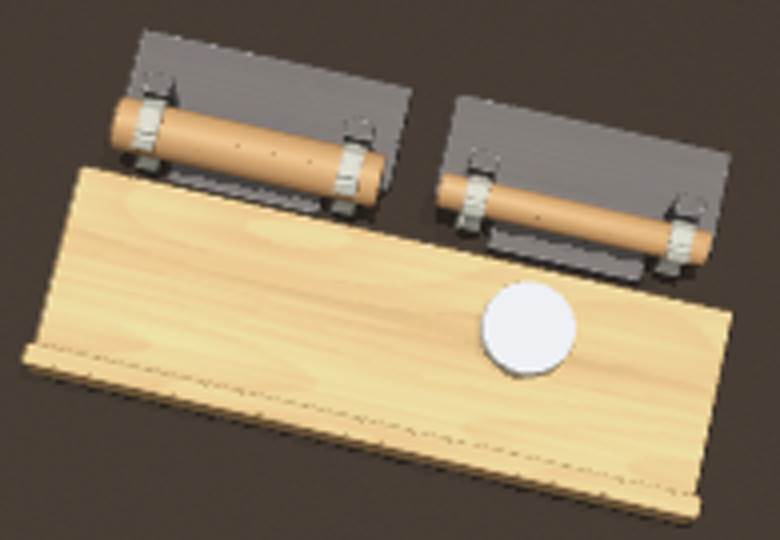

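The crop confirms that the left pin is the thick one. Its ends are at crop (122,124) and (374,180), and its clips are at (150,125) and (350,175). The right pin is thinner, with the lid in front of it at (528,328). I'll push the thick pin from behind with both fingers spread along it.

Run:
```python
from h import *
c=camera('top')
f=lambda u,v,z: ray(c,195+(u+.5)/4-.5,80+(v+.5)/4-.5,z)
L,R=f(120,124,36),f(375,180,36); m=(L+R)/2; d=L-R
print('pin',L,R,m,np.linalg.norm(d))
bl,br=f(80,168,15),f(732,314,15); e=bl-br; print('back',bl,br,np.linalg.norm(e))
for q in (d,e): print('heading',np.arctan2(-q[0],q[1]))
h=np.arctan2(-e[0],e[1]); X=np.array([np.cos(h),np.sin(h),0])
o=(bl+br)/2-50*X; print('board origin if edge=50',o,'pin board x',(m-o)@X, 'X',X)
s1,s2=f(45,348,15),f(697,493,15); print('stop base x',[(s-o)@X for s in (s1,s2)])
l=f(528,328,33); print('lid rel pin y', (l-m)@np.array([-X[1],X[0],0]))
T=m+45*X; print('TCP target',T,'delta',T-manip.read_state()['eef_pos'],'dyaw',h+np.pi-manip.read_state()['eef_rot'][2])
```

```text
pin [680.45160478 140.86740597  36.        ] [639.27409356 -28.72467542  36.        ] [659.86284917  56.07136528  36.        ] 174.51951610404365
back [656.60181827 169.86849347  15.        ] [ 549.74289781 -265.06868043   15.        ] 447.87182778116204
heading -0.23819388119412527
heading -0.24091637575580352
board origin if edge=50 [554.61637093 -35.67046163  15.        ] pin board x 80.31800839057921 X [ 0.97111974 -0.23859264  0.        ]
stop base x [np.float64(-75.72305999121912), np.float64(-72.78256118939682)]
lid rel pin y -207.11032575969605
TCP target [703.56323756  45.33469661  36.        ] delta [ 482.47280009 -458.12050785 -169.14223097] dyaw 0.17293671655762832
```

Request:
move_arm:
  dp:
    - [41,-39,0]
    - [41,-39,0]
    - [41,-39,0]
    - [41,-39,0]
    - [41,-39,0]
    - [41,-39,0]
    - [41,-39,0]
    - [41,-39,0]
    - [41,-39,0]
    - [41,-39,0]
  rotation:
    - [0,0,0.0173]
    - [0,0,0.0173]
    - [0,0,0.0173]
    - [0,0,0.0173]
    - [0,0,0.0173]
    - [0,0,0.0173]
    - [0,0,0.0173]
    - [0,0,0.0173]
    - [0,0,0.0173]
    - [0,0,0.0173]
  hand: [0.64,0.64,0.64,0.64,0.64,0.64,0.64,0.64,0.64,0.64]

```text
clock: 1.45
eef_pos: [632.3, 112.1, 205.3]
eef_rot: [-3.142, -0.0, 2.901]
wrist_force: [0.0, 0.5, 0.3]
finger_gap: 60.3
finger_force: 0.0
```

Request:
move_arm:
  dp:
    - [36,-34,-20]
    - [36,-34,-25]
    - [0,0,-30]
    - [0,0,0]
    - [0,0,0]
  rotation:
    - [0,0,0]
    - [0,0,0]
    - [0,0,0]
    - [0,0,0]
    - [0,0,0]
  hand: [0.64,0.64,0.64,0.64,0.64]

```text
clock: 2.08
eef_pos: [703.4, 46.0, 132.1]
eef_rot: [3.141, 0.002, 2.901]
wrist_force: [-0.0, 0.2, 0.2]
finger_gap: 60.3
finger_force: 0.0
```

Run:
```python
from h import *
from scipy.spatial.transform import Rotation as Ro
s,c=snap('wrist','w0.png'); print({k:v for k,v in c.items() if k!='image'}); print(s['eef_pos'],s['eef_rot'],s['finger_gap'],s['clock'],s['joints'])
```

```text
{'fx': 285.716481752167, 'fy': 285.716481752167, 'cx': 252.73890255842943, 'cy': 193.5069321683846, 'mount': array([[-1.50093413e-03, -9.69805586e-01, -2.43874707e-01,
         7.01150406e+01],
       [ 9.99998487e-01, -1.24112313e-03, -1.21900182e-03,
         5.34404669e-01],
       [ 8.79516238e-04, -2.43876167e-01,  9.69805981e-01,
        -1.79232057e+02],
       [ 0.00000000e+00,  0.00000000e+00,  0.00000000e+00,
         1.00000000e+00]])}
[703.41468395  46.04488241 132.07122605] [3.14118302e+00 1.53041574e-03 2.90136178e+00] 60.34723462762261 2.075 [ 1.34168966e-02  7.10230744e-01  1.08654499e+00  1.28166663e-05
  1.34323268e+00 -1.31715175e+00]
```

View pics/w0.png

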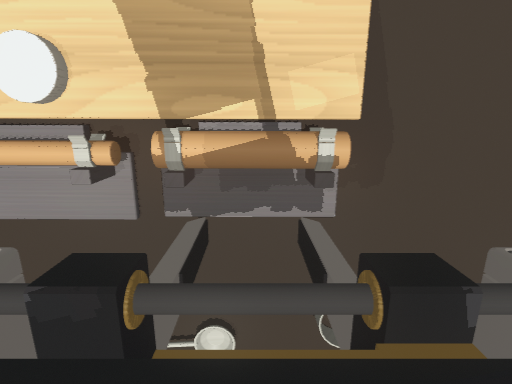

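The wrist view shows the thick pin between (153,149) and (349,150), with clips at (175,150) and (325,150). The fingertips are at about (198,220) and (310,220), centred behind it.

```bash
cat >> h.py <<'E'
from scipy.spatial.transform import Rotation as Ro
def wray(s,c,u,v,z):
    T=np.eye(4); T[:3,:3]=Ro.from_euler('xyz',s['eef_rot']).as_matrix(); T[:3,3]=s['eef_pos']; M=T@c['mount']
    d=M[:3,:3]@np.array([(u-c['cx'])/c['fx'],(v-c['cy'])/c['fy'],1]); o=M[:3,3]; return o+d*(z-o[2])/d[2]
E
python3 - <<'E'
from h import *
s=manip.read_state(); c=camera('wrist')
L,R=wray(s,c,349,150,36),wray(s,c,153,149,36); m=(L+R)/2; d=L-R; h=np.arctan2(-d[0],d[1]); X=np.array([np.cos(h),np.sin(h),0]);Y=np.array([-X[1],X[0],0])
e=wray(s,c,0+360,119,15); e2=wray(s,c,0,119,15)
print(m,np.linalg.norm(d),h,'yawtool',s['eef_rot'][2]-np.pi,'rel',(s['eef_pos']-m)@X,(s['eef_pos']-m)@Y,'clip mid', (wray(s,c,175,150,50)+wray(s,c,326,150,50))/2)
b=e-e2; print('board edge heading',np.arctan2(-b[0],b[1]),'pin-edge',(m-e)@X)
E
```

```text
[660.46784857  55.31553617  36.        ] 187.68964943076477 -0.24665786207082882 yawtool -0.24011570153361061 rel 44.027496705443525 1.6083761283216045 clip mid [659.50230252  55.13762898  50.        ]
board edge heading -0.24161812762244583 pin-edge 28.947467026106946
```

Request:
move_arm:
  dp:
    - [0,-1.5,-40]
    - [0,0,-40]
    - [0,0,-20]
    - [0,0,-10]
    - [0,0,0]
  rotation:
    - [0,0,0]
    - [0,0,0]
    - [0,0,0]
    - [0,0,0]
    - [0,0,0]
  hand: [0.64,0.64,0.64,0.64,0.64]

```text
clock: 2.8
eef_pos: [703.5, 44.2, 21.2]
eef_rot: [3.141, 0.001, 2.901]
wrist_force: [0.7, -0.3, 0.1]
finger_gap: 60.1
finger_force: 0.0
```

Request:
move_arm:
  dp:
    - [-5,1.2,0]
    - [-5,1.2,0]
    - [-4,1,0]
    - [-2,0.5,0]
    - [0,0,0]
  rotation:
    - [0,0,0]
    - [0,0,0]
    - [0,0,0]
    - [0,0,0]
    - [0,0,0]
  hand: [0.64,0.64,0.64,0.64,0.64]

```text
clock: 3.42
eef_pos: [687.1, 48.0, 20.6]
eef_rot: [-3.142, 0.0, 2.901]
wrist_force: [0.7, -0.1, -0.1]
finger_gap: 59.9
finger_force: 0.0
```

Request:
move_arm:
  dp:
    - [-2,0.5,0]
    - [-2,0.5,0]
    - [-2,0.5,0]
    - [0,0,0]
  rotation:
    - [0,0,0]
    - [0,0,0]
    - [0,0,0]
    - [0,0,0]
  hand: [0.64,0.64,0.64,0.64]

```text
clock: 3.92
eef_pos: [681.5, 49.4, 21.0]
eef_rot: [3.141, 0.001, 2.901]
wrist_force: [4.2, -2.0, 3.2]
finger_gap: 60.2
finger_force: 2.3
```

Request:
move_arm:
  dp:
    - [-2,0.5,0]
    - [-2,0.5,0]
    - [-2,0.5,0]
    - [-2,0.5,0]
    - [-2,0.5,0]
    - [0,0,0]
  rotation:
    - [0,0,0]
    - [0,0,0]
    - [0,0,0]
    - [0,0,0]
    - [0,0,0]
    - [0,0,0]
  hand: [0.64,0.64,0.64,0.64,0.64,0.64]

```text
clock: 4.68
eef_pos: [670.6, 52.1, 20.1]
eef_rot: [-3.141, -0.001, 2.901]
wrist_force: [0.8, 0.1, -0.2]
finger_gap: 60.0
finger_force: 0.0
```

Run:
```python
from h import *
s,c=snap('wrist','w1.png'); print(s['eef_pos'])
```

```text
[670.64318626  52.08854147  20.10692056]
```

View pics/w1.png

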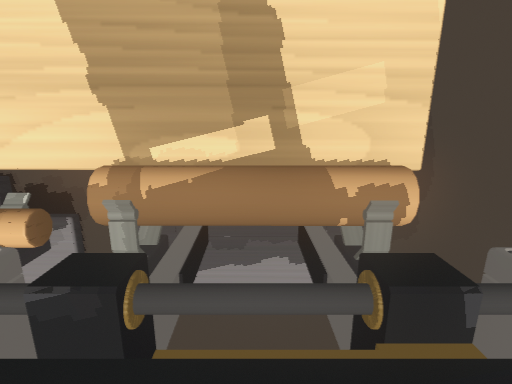

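The pin has snapped out straight: its axis is level at v≈196, spanning u 90–417, and the clips are empty behind it. I'll follow it slowly.

Request:
move_arm:
  dp:
    - [-5,1.2,0]
    - [-5,1.2,0]
    - [-5,1.2,0]
    - [-5,1.2,0]
    - [-5,1.2,0]
    - [-5,1.2,0]
  rotation:
    - [0,0,0]
    - [0,0,0]
    - [0,0,0]
    - [0,0,0]
    - [0,0,0]
    - [0,0,0]
  hand: [0.64,0.64,0.64,0.64,0.64,0.64]

```text
clock: 5.48
eef_pos: [640.8, 59.3, 20.5]
eef_rot: [3.142, 0.0, 2.901]
wrist_force: [0.5, -0.5, 0.1]
finger_gap: 60.3
finger_force: 0.0
```

Run:
```python
from h import *
s,c=snap('top','t2.png'); print(s['eef_pos'],s['wrist_force'])
s,c=snap('wrist','w2.png')
cv2.imwrite('pics/j.png',np.hstack([cv2.imread('pics/w2.png')[:260],cv2.resize(cv2.imread('pics/t2.png')[80:215,195:390],(376,260))]))
```

```text
[640.81253551  59.28441315  20.47370264] [ 0.46550531 -0.46799887  0.0782339 ]
```

Run:
```python
import cv2
i=cv2.imread('pics/j.png'); cv2.imwrite('pics/j2.png',cv2.resize(i,(800,int(i.shape[0]*800/i.shape[1]))))
```

```text
(no output)
```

View pics/j2.png

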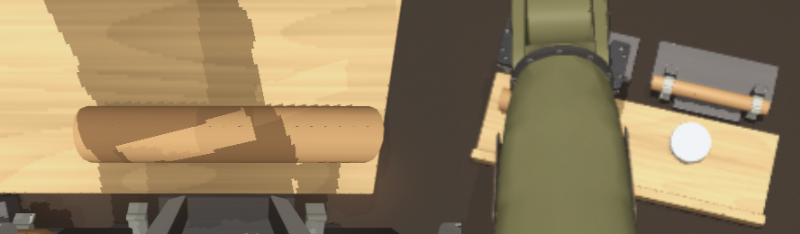

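The pin lies straight on the board at v≈149 in the original wrist image, and the lid and thin pin are unchanged. I'll keep rolling it gently.

Request:
move_arm:
  dp:
    - [-6,1.5,0]
    - [-6,1.5,0]
    - [-5,1.2,0]
    - [-5,1.2,0]
    - [-5,1.2,0]
    - [-5,1.2,0]
    - [-5,1.2,0]
    - [-5,1.2,0]
    - [-5,1.2,0]
    - [-5,1.2,0]
  rotation:
    - [0,0,0]
    - [0,0,0]
    - [0,0,0]
    - [0,0,0]
    - [0,0,0]
    - [0,0,0]
    - [0,0,0]
    - [0,0,0]
    - [0,0,0]
    - [0,0,0]
  hand: [0.64,0.64,0.64,0.64,0.64,0.64,0.64,0.64,0.64,0.64]

```text
clock: 6.82
eef_pos: [588.8, 71.8, 20.5]
eef_rot: [-3.142, 0.0, 2.901]
wrist_force: [-0.0, 0.2, 0.3]
finger_gap: 60.2
finger_force: 0.1
```

Request:
move_arm:
  dp:
    - [-4,1,0]
    - [-4,1,0]
    - [-4,1,0]
    - [-4,1,0]
    - [-4,1,0]
    - [-3,0.7,0]
    - [-3,0.7,0]
    - [-2,0.5,0]
    - [0,0,0]
  rotation:
    - [0,0,0]
    - [0,0,0]
    - [0,0,0]
    - [0,0,0]
    - [0,0,0]
    - [0,0,0]
    - [0,0,0]
    - [0,0,0]
    - [0,0,0]
  hand: [0.64,0.64,0.64,0.64,0.64,0.64,0.64,0.64,0.64]

```text
clock: 7.95
eef_pos: [561.1, 78.7, 20.5]
eef_rot: [-3.142, -0.0, 2.901]
wrist_force: [0.5, 0.4, 0.7]
finger_gap: 60.2
finger_force: 0.0
```

Run:
```python
from h import *
s,c=snap('wrist','w3.png'); print(s['eef_pos'],s['wrist_force'])
```

```text
[561.06496716  78.70016228  20.46928754] [0.54317367 0.43923928 0.67879645]
```

View pics/w3.png

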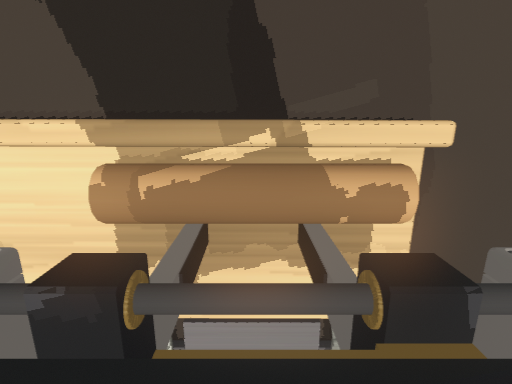

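The pin (v≈194) is parallel to the stop (inner edge v≈147), with a small gap left. I'll roll it on until contact.

Request:
move_arm:
  dp:
    - [-2,0.5,0]
    - [-2,0.5,0]
    - [-2,0.5,0]
    - [-2,0.5,0]
    - [-1.5,0.4,0]
    - [-1.5,0.4,0]
    - [0,0,0]
  rotation:
    - [0,0,0]
    - [0,0,0]
    - [0,0,0]
    - [0,0,0]
    - [0,0,0]
    - [0,0,0]
    - [0,0,0]
  hand: [0.64,0.64,0.64,0.64,0.64,0.64,0.64]

```text
clock: 8.88
eef_pos: [550.1, 81.5, 20.5]
eef_rot: [-3.142, 0.0, 2.901]
wrist_force: [-0.4, 0.5, -0.8]
finger_gap: 60.1
finger_force: 0.1
```

Request:
move_arm:
  dp:
    - [-1,0.2,0]
    - [-1,0.3,0]
    - [0,0,0]
    - [0,0,0]
  rotation:
    - [0,0,0]
    - [0,0,0]
    - [0,0,0]
    - [0,0,0]
  hand: [0.64,0.64,0.64,0.64]

```text
clock: 9.38
eef_pos: [549.9, 81.6, 21.3]
eef_rot: [3.141, 0.004, 2.9]
wrist_force: [9.5, -4.2, -0.3]
finger_gap: 60.4
finger_force: 5.0
```

The pin is pressed against the stop with about 10 N. Now I'll ease off, back away and lift.

Request:
move_arm:
  dp:
    - [0.5,-0.1,0]
    - [0.5,-0.1,0]
    - [0.5,-0.1,0]
    - [0.5,-0.1,0]
    - [1,-0.2,0]
    - [2,-0.5,0]
    - [4,-1,0]
    - [6,-1.5,0]
    - [8,-2,0]
    - [0,0,0]
  rotation:
    - [0,0,0]
    - [0,0,0]
    - [0,0,0]
    - [0,0,0]
    - [0,0,0]
    - [0,0,0]
    - [0,0,0]
    - [0,0,0]
    - [0,0,0]
    - [0,0,0]
  hand: [0.64,0.64,0.64,0.64,0.64,0.64,0.64,0.64,0.64,0.64]

```text
clock: 10.62
eef_pos: [571.6, 76.2, 20.4]
eef_rot: [3.142, 0.0, 2.9]
wrist_force: [0.2, -0.0, -0.1]
finger_gap: 60.4
finger_force: 0.0
```

Request:
move_arm:
  dp:
    - [0,0,15]
    - [0,0,30]
    - [0,0,40]
    - [0,0,40]
    - [0,0,0]
    - [0,0,0]
  rotation:
    - [0,0,0]
    - [0,0,0]
    - [0,0,0]
    - [0,0,0]
    - [0,0,0]
    - [0,0,0]
  hand: [0.64,0.64,0.64,0.64,0.64,0.64]

```text
clock: 11.38
eef_pos: [570.8, 76.4, 145.3]
eef_rot: [-3.141, -0.0, 2.901]
wrist_force: [0.0, -0.4, 0.0]
finger_gap: 60.4
finger_force: 0.0
```

Run:
```python
from h import *
s,c=snap('wrist','w4.png'); print(s['eef_pos'],s['wrist_force'],s['qd'].round(3))
```

```text
[570.75005814  76.38178075 145.29421106] [ 0.02330677 -0.42994656  0.04480297] [ 0.     0.023  0.009  0.    -0.002  0.002]
```

View pics/w4.png

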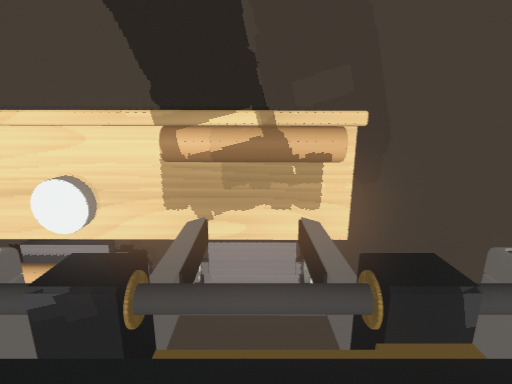

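The pin spans u 161–347, v 126–163, parallel to the stop's inner edge (v≈125). The lid is undisturbed at (63,205). A quick numeric check of the gap comes next.

Run:
```python
from h import *
s=manip.read_state(); c=camera('wrist')
X=np.array([np.cos(-.241),np.sin(-.241),0])
st=wray(s,c,254,125,40)@X
o=wray(s,c,254,144.5,33); print('axis minus stop face', [wray(s,c,254,v,33)@X-st for v in (143.5,144.5,145.5)], 'skew', [ (wray(s,c,u,162,20)@X) for u in (175,335)])
g=c['image'].astype(int)
for u in (180,254,330): print(u,[tuple(g[v,u]) for v in range(120,132)])
```

```text
axis minus stop face [np.float64(18.165189018035903), np.float64(19.159436454121476), np.float64(20.1553538110918)] skew [np.float64(507.25120121257385), np.float64(507.4365529631115)]
180 [(np.int64(173), np.int64(141), np.int64(95)), (np.int64(172), np.int64(142), np.int64(97)), (np.int64(172), np.int64(140), np.int64(96)), (np.int64(169), np.int64(138), np.int64(93)), (np.int64(157), np.int64(128), np.int64(85)), (np.int64(135), np.int64(109), np.int64(73)), (np.int64(124), np.int64(94), np.int64(62)), (np.int64(123), np.int64(91), np.int64(59)), (np.int64(130), np.int64(97), np.int64(63)), (np.int64(178), np.int64(136), np.int64(89)), (np.int64(192), np.int64(148), np.int64(98)), (np.int64(197), np.int64(153), np.int64(103))]
254 [(np.int64(237), np.int64(217), np.int64(158)), (np.int64(237), np.int64(217), np.int64(157)), (np.int64(237), np.int64(214), np.int64(155)), (np.int64(229), np.int64(204), np.int64(146)), (np.int64(227), np.int64(193), np.int64(138)), (np.int64(199), np.int64(167), np.int64(115)), (np.int64(129), np.int64(100), np.int64(65)), (np.int64(143), np.int64(105), np.int64(69)), (np.int64(161), np.int64(122), np.int64(79)), (np.int64(177), np.int64(136), np.int64(89)), (np.int64(178), np.int64(136), np.int64(90)), (np.int64(184), np.int64(142), np.int64(93))]
330 [(np.int64(232), np.int64(198), np.int64(141)), (np.int64(233), np.int64(200), np.int64(142)), (np.int64(235), np.int64(201), np.int64(143)), (np.int64(234), np.int64(200), np.int64(143)), (np.int64(217), np.int64(184), np.int64(129)), (np.int64(197), np.int64(165), np.int64(114)), (np.int64(121), np.int64(96), np.int64(64)), (np.int64(127), np.int64(95), np.int64(62)), (np.int64(147), np.int64(109), np.int64(72)), (np.int64(165), np.int64(125), np.int64(82)), (np.int64(171), np.int64(131), np.int64(86)), (np.int64(177), np.int64(136), np.int64(90))]
```

The gap is about 1 mm, and the pin is parallel to the stop and at rest. Handing in.

```bash
python3 -c "
from cell import manip
print(manip.sign_off())"
```

```text
the job is handed in; nothing more can be done
None
```

The thick pin is out of its clips and lies parallel along the board's front stop, about 1 mm from it at most. The thin pin and the jar lid were not touched, and I handed the job in at about 11.5 s.

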